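# Fit the centrifuge rotor on its keyed drive and shut the lid

## Robot

A 6-joint arm with a two-finger parallel gripper is mounted at the origin on the work surface. World frame = base frame: x ahead of the robot, y to its left, z up, the work surface at z = 0. Lengths are in m, angles in rad, forces in N, time in s.
With the tool pointing down it reaches from about 0.275 to 0.85 m from the base axis. Payload 19 kg.
Tool frame: the origin (TCP) lies midway between the tips of the shut fingers; the grasp point (between the pads) lies 19 mm behind it (hold_point_z is the distance from the TCP to the grasp point, in m); z points along the fingers, y is the direction in which the jaws open and shut (so a half turn about z gives the same grasp; the last joint's range is limited). The gripper opens to 85 mm and grips with 20 to 120 N. Pads are 22 mm wide; open, the fingers measure 114 mm over their backs; the gripper's body (76 mm by 85 mm) begins 54 mm behind the grasp point. The pads swing forward as they close: fully open they stand 13 mm farther back than shut.
Start: joints at [-1.452, 0.15, 1.437, -0, 1.554, -0.134], TCP at [0.144, -0.557, 0.231] pointing down, gripper open.
Joint ranges: [-2.8, 2.8], [-0.68, 2.1], [0.12, 2.68], [-1.39, 4.53], [0.16, 2.79], [-2.81, 2.81]. Speed limits (rad/s): [1.89, 1.89, 2.22, 3.01, 3.01, 3.01].

## Interface

Orientations are given as a rotation vector (axis times angle).
In Python, from cell import * gives the robot as it stands. The module is installed in compiled form; this text tells all that it offers.
- The arm moves only by the tool move_arm, never from a script. Its argument "moves" is a list of rows, each an object with "turn": the turn, a rotation vector about the tool's x, y, z in rad, a list of three; "translation": the shift along the tool's x, y, z in m, a list of three; "claw": the gripper's target within -1 to 1 (shut at 1, half-way at 0, fully open at -1). In form: [{"turn": [ax, ay, az], "translation": [dx, dy, dz], "claw": claw}, ...]. A call has exactly 5 rows; each row is the pose to reach, as a shift and turn from the pose commanded when the call began, along the tool's axes at that moment; what a row does not reach only later rows make up. A row lasts 1/8 s, in which the tool goes at most 62.5 mm and 10.7 degrees, less where a joint would pass 70% of its speed; a pose out of reach is approached as far as the arm can. A call with a gripper value outside its range is refused whole. The fingers move at their own pace and stop on an object; "force" is the grip in N (left out, the last holds). Time passes only in rows, so rows that repeat a pose let the fingers close, or fill a call up. It gives the time, the measured TCP pose, the force and the opening at its end, in the units of the state.
- get_obs(): the state, without advancing time (a new reading comes with each control period).
- get_image(name): name is "scene" or "side" or "wrist"; returns a dict with "pixels" (480x640x3 uint8, red, green, blue), "vertical_fov" (degrees; the focal length in pixels is half the picture's height over the tangent of half this angle, whatever the lens; pixels are square), "cx", "cy" (the principal point, pixels), "cam_to_world" (4x4, takes a point from camera to world coordinates); the wrist camera has in their place "T_tool_cam" (4x4, takes a point from camera to tool coordinates, whose origin is the TCP and whose axes are the flange's). Camera axes: x right, y down, z forward; pixel columns grow to the right and rows downward; lengths in m; the calibration is good to about 2 mm. A picture is of the moment at which its call begins: read the wrist's pose just before it. There is no depth.
- sign_off(): hands the job in, once; it reports no verdict.
The state is a dict: "time_s": time; "joints": joint angles; "dq": joint speeds; "effort": joint torques, N m; "eef_pos": TCP position; "eef_rot": TCP orientation; "contact_force": force on the tool from outside, world axes, zero at the start; "ft_torque": the same for the moment, N m; "gripper_width": finger opening in m.
Only numpy, scipy, OpenCV 4.12 (cv2) and the standard library are available. Lean on these libraries where they do the work, as an engineer would, in place of code of your own. Each camera call takes 0.05 s, during which the arm holds its last target. There are 200 camera calls.

## Task

Fit the loose rotor in the centrifuge: lower it onto the spindle, feel for the position by turning it under light pressure until its notch drops over the drive key and it sits fully home, without forcing it. Then let go of it and swing the lid fully shut, leaving everything else on the counter where it is.

Things in the scene. Friction and masses are not known exactly. Their poses are not given: they have to be found in the camera images.
- rotor: the centrifuge rotor, a squat aluminium wheel with eight small tube holes in its top, about 0.3 kg, standing on the counter; origin: centre of its underside, z up. Disc 100 mm across, its top 32 mm above the underside. Below it a hub, 48 mm across and 9 mm high, with a central bore 14 mm across and 26 mm deep from the underside
- rotor_knob (a point): grip point on the rotor's axis, 53 mm above its underside, in the round black ribbed knob (28 mm across) that stands on the disc from 32 to 63 mm above the underside: lift and turn the rotor by it, fingers from above
- rotor_notch (a point): the rotor's one notch, in the underside of the hub, seen only from below: 10 mm wide, 9.5 mm high, running from the bore to the hub's edge along the rotor's own +x; this point is in it, 15 mm from the axis. A raised radial rib on the top of the disc stands right above the notch
- centrifuge: bench-top centrifuge, fixed; origin on the counter below its bowl's axis; the control panel faces its own -x, the lid hinge is on its +x side. Body 247 (x, -141 to 106) x 212 x 105 mm high; round bowl 150 mm across, open above, 55 mm deep. The drive resists turning by about 0.35 N m: under a rotor pressed lightly (some 5 N) it stays put, pressed hard it is dragged round; over 50 N is forcing it
- drive_seat (a point): in the middle of the bowl, on the drive's axis at the level of its flange (46 mm across, 58 mm above the counter), on which the rotor's underside rests when home. Fixed to the centrifuge, same axes: it does not show how the drive is turned. One drive key (6 mm wide, 10 to 20 mm from the axis, 7 mm high) stands on the flange; a rotor not over the key rides 7 mm too high
- spindle_tip (a point): tip of the drive's spindle, 22 mm above the flange: 12 mm across, its last 5 mm a cone. The drive, a stopped motor shaft, stands with its key anywhere within 0.7 rad (40 degrees) either way of the centrifuge's own -x; this is not measured, find it by feel. The notch passes over the key within about 0.1 rad either way
- lid_hinge (a point): middle of the lid's hinge line, at the rear of the centrifuge 107 mm above the counter; the hinge line runs along the centrifuge's y
- lid (a joint): angle of the lid (rad): 0 shut, about 1.7 standing open behind the bowl as it starts; a stiff hinge, it stays where it is left, and 1 to 2 N at its free edge moves it
- lid_edge (a point): on the lid's outer face in the middle of the lip at its free edge (lip 90 mm long along the hinge direction, 8 mm thick, reaching 10 mm farther out), 213 mm from the hinge. The lid is a flat grey frame 200 mm wide with a clear dome that bulges 33 mm outwards, up to 186 mm from the hinge
- carton: white medicine carton 50 x 50 x 100 mm, standing; origin under its centre; leave alone
- saline: infusion bottle 66 mm across, 155 mm high; origin under its centre; leave alone
- vial_a: small glass vial 24 mm across, 50 mm high; origin under its centre; leave alone
- vial_b: small glass vial like vial_a; leave alone
- tape_roll: roll of tape lying flat, 72 mm across, 22 mm high; leave alone
- amber_jar: amber jar 52 mm across, 75 mm high; leave alone
- flat_carton: flat cardboard carton 110 x 60 x 30 mm; leave alone
There are look-alikes about, which are no part of the job. Leave any green or turquoise look-alike of the rotor alone.

How it is judged:
On the way, in this order (a step that is already met when the one before it is completed fails the run):
1. the rotor is fully home over the key on the drive, upright and let go, the lid still open (z of rotor in the frame of drive_seat below 0.0025 m and horizontal distance between rotor and drive_seat below 0.003 m and angle between rotor's own z axis and vertical below 0.05 rad and contact force between the fingers and rotor below 0.1 N and value of joint lid above 1 rad), for 0.2 s.
2. the lid is shut (value of joint lid below 0.05 rad), for 0.2 s.
At the end, for the whole second after the job is handed in: the rotor rests on the drive's flange with its notch over the key (underside within 2.5 mm of the flange, centred within 3 mm, tilted under 0.05 rad, at rest) and the lid is shut (under 0.05 rad) (z of rotor in the frame of drive_seat between -0.003 and 0.0025 m and horizontal distance between rotor and drive_seat below 0.003 m and angle between rotor's own z axis and vertical below 0.05 rad and linear speed of rotor below 0.02 m/s and value of joint lid below 0.05 rad); the robot touches nothing.
It fails at once if the rotor is forced: pressed against the centrifuge or its drive with more than 50 N (contact force between rotor and centrifuge above 50 N).
It fails at once if something else on the counter is moved by more than 25 mm (distance of any of carton, saline, vial_a, vial_b, tape_roll, amber_jar, flat_carton from where it was at the start of the episode above 0.025 m).
It also fails if it takes over 64 s, if anything falls off the work surface, if the arm or the gripper's body presses on something with over 40 N, if the wrist force passes 120 N, or if a joint passes its speed limit or range.

## Working session

There is one attempt and no reset: what is moved stays moved. The work goes in short steps, Python scripts to look and compute and a tool call to move; the robot and the scene stay as the last step left them, time stands still between calls to the robot, and variables do not carry over. Pictures are saved under pics/ and viewed, on a budget of 10 in all, crops included, one or two more only if the job needs it, and the job is handed in when it is done.

Besides the shell and the picture viewer there is one more tool, called in YAML: its name, and indented under it one key for each argument. move_arm: Moves the arm, as the interface text tells. Its arguments: {"type":"object","properties":{"moves":{"type":"array","items":{"type":"object","properties":{"turn":{"type":"array","items":{"type":"number"}},"translation":{"type":"array","items":{"type":"number"}},"claw":{"type":"number"}}}},"force":{"type":"number"}},"required":["moves"]}

```bash
mkdir -p pics
python3 - <<'E'
from cell import *
import cv2,numpy as np
o=get_obs(); print({k:np.round(v,4) for k,v in o.items()})
for n in("scene","side"):
    d=get_image(n); cv2.imwrite(f"pics/{n}0.png",d["pixels"][:,:,::-1]); np.savez(f"{n}.npz",**d)
    print(n,d["vertical_fov"],d["cx"],d["cy"],np.round(d["cam_to_world"],4).tolist())
d=get_image("wrist");print(d["vertical_fov"],d["T_tool_cam"]);cv2.imwrite("pics/wrist0.png",d["pixels"][:,:,::-1])
E
```

```text
{'time_s': np.float64(0.0), 'joints': array([-1.452 ,  0.151 ,  1.438 , -0.    ,  1.5538, -0.134 ]), 'dq': array([-0.0007, -0.0005, -0.0001,  0.0001,  0.0005, -0.0004]), 'effort': array([ 1.90000e-03, -7.13046e+01, -5.70874e+01,  1.00000e-04,
        8.90000e-03, -0.00000e+00]), 'eef_pos': array([ 0.1438, -0.5565,  0.2307]), 'eef_rot': array([-3.1153, -0.3959, -0.    ]), 'contact_force': array([0.6181, 0.4474, 0.6606]), 'ft_torque': array([-0.0344,  0.0324,  0.0064]), 'gripper_width': np.float64(0.0857)}
scene 48.453967193175345 309.4492596927501 240.37621555216256 [[-0.4893, 0.6909, -0.5322, 1.1374], [0.8721, 0.3921, -0.2928, 0.1736], [0.0064, -0.6074, -0.7944, 0.9912], [0.0, 0.0, 0.0, 1.0]]
side 55.859636237486455 321.59576890687094 235.351280109093 [[-0.9939, 0.0697, -0.0853, 0.6272], [0.1096, 0.5495, -0.8283, 0.5077], [-0.0109, -0.8326, -0.5538, 0.5426], [0.0, 0.0, 0.0, 1.0]]
68.4543394575988 [[-6.07788031e-04 -9.53573710e-01 -3.01159111e-01  7.67630649e-02]
 [ 9.99999807e-01 -5.41517462e-04 -3.03530909e-04 -2.00476957e-04]
 [ 1.26356178e-04 -3.01159237e-01  9.53573856e-01 -1.42682956e-01]
 [ 0.00000000e+00  0.00000000e+00  0.00000000e+00  1.00000000e+00]]
```

View pics/scene0.png

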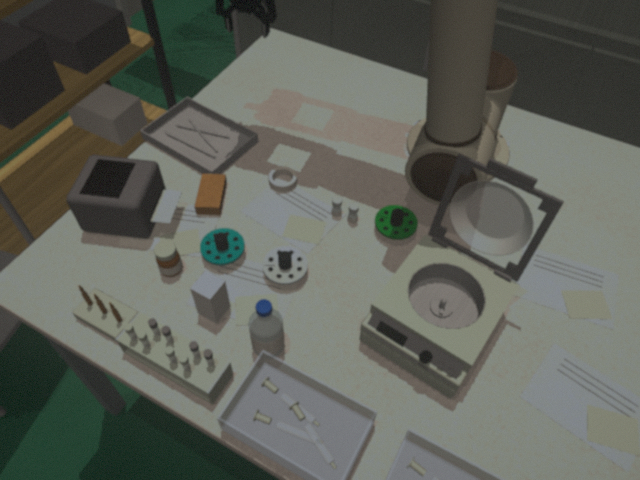

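View pics/side0.png

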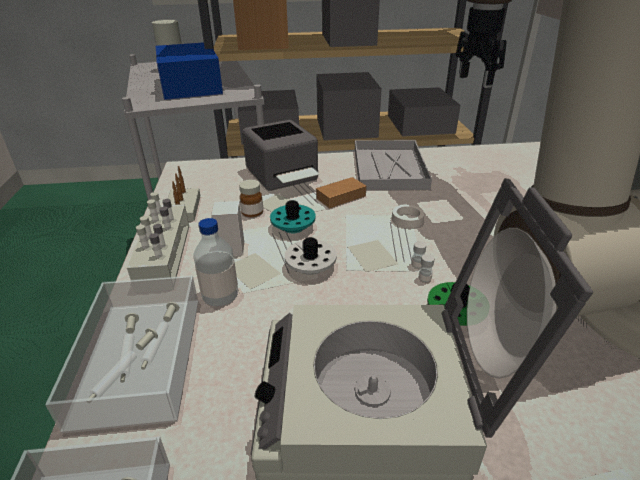

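Candidate rotors in the scene view are teal (222,246), silver (286,266) and green (397,222). The silver one fits, being plain aluminium, and the coloured ones are the look-alikes. I'll confirm it and the drive in an enlarged crop.

Run:
```python
import cv2,numpy as np
a=cv2.imread("pics/scene0.png");b=cv2.imread("pics/side0.png")
def c(im,x,y,w,h):
    return cv2.convertScaleAbs(cv2.resize(im[y:y+h,x:x+w],(400,300),interpolation=cv2.INTER_CUBIC),alpha=1.4)
cv2.imwrite("pics/crop1.png",np.vstack([np.hstack([c(a,246,236,80,60),c(a,355,195,200,150)]),np.hstack([c(b,270,230,80,60),c(b,300,310,160,120)])]))
```

```text
(no output)
```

View pics/crop1.png

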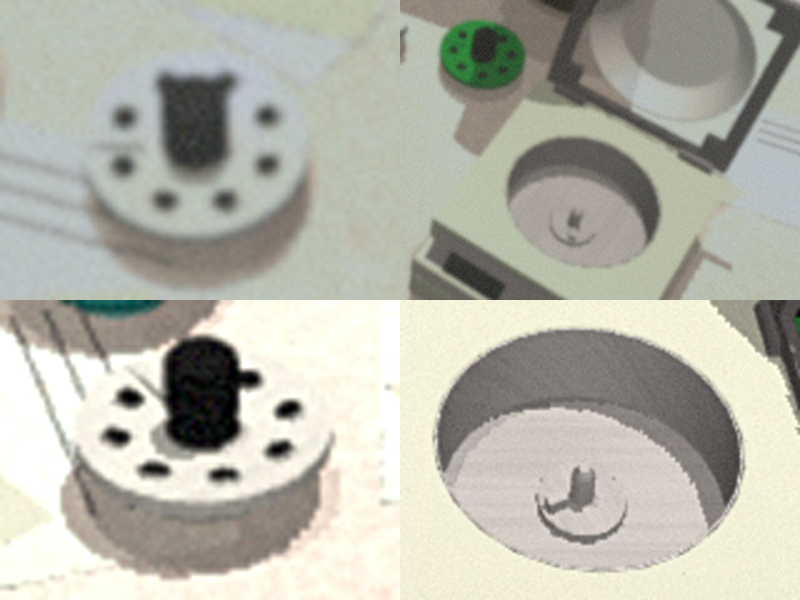

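```bash
cat > h.py <<'E'
import numpy as np,cv2
from scipy.spatial.transform import Rotation as R
def cam(n):
    d=dict(np.load(f"{n}.npz"));f=240/np.tan(np.radians(float(d["vertical_fov"]))/2)
    return f,float(d["cx"]),float(d["cy"]),d["cam_to_world"]
def onz(c,u,v,z):
    f,cx,cy,T=c;r=T[:3,:3]@[(u-cx)/f,(v-cy)/f,1];return T[:3,3]+r*(z-T[2,3])/r[2]
def proj(c,p):
    f,cx,cy,T=c;q=(np.atleast_2d(p)-T[:3,3])@T[:3,:3];return np.c_[f*q[:,0]/q[:,2]+cx,f*q[:,1]/q[:,2]+cy]
E
python3 - <<'E'
from h import *
from scipy.optimize import least_squares
S=cam("scene");D=cam("side");np.set_printoptions(precision=4,suppress=True)
sc=lambda x,y:(246+x/5,236+y/5); si=lambda x,y:(270+x/5,230+(y-300)/5)
bc=lambda x,y:(355+(x-400)/2,195+y/2); bi=lambda x,y:(300+(x-400)/2.5,310+(y-300)/2.5)
t=np.linspace(0,2*np.pi,360)
def ext(c,xy,r,z):
    p=proj(c,np.c_[xy[0]+r*np.cos(t),xy[1]+r*np.sin(t),0*t+z]);return np.r_[p.min(0),p.max(0)]
def fit(c,box,r,z,x0):
    q=least_squares(lambda x:(ext(c,x,r,z)-box)[~np.isnan(box)],x0);return q.x,q.fun
n=np.nan
print("rotor scene",fit(S,np.r_[sc(87,50),sc(310,238)],.05,.032,[.5,-.1]))
print("rotor side",fit(D,np.r_[si(76,n),si(333,503)],.05,.032,[.5,-.1]))
print("rim scene",fit(S,np.r_[bc(505,137),bc(661,268)],.075,.105,[.5,.2]))
print("rim side",fit(D,np.r_[bi(435,327),bi(742,571)],.075,.105,[.5,.2]))
print("flange side",fit(D,np.r_[bi(535,n),bi(627,543)],.023,.058,[.5,.2]))
print("tip",onz(S,*bc(576,210),.08),onz(D,*bi(582,468),.08))
print("rib scene",onz(S,*sc(97,147),.033),onz(S,*sc(143,147),.033))
print("rib side",onz(D,*si(130,368),.033),onz(D,*si(165,400),.033))
print("key side",onz(D,*bi(550,507),.065),onz(D,*bi(548,512),.06))
print("body corners side z.105",[onz(D,*p,.105)[:2] for p in((282,470-25),(480,447),(443,308),(290,310))])
print("hinge bar pts scene",[onz(S,*p,.107)[:2] for p in((431,232),(517,279))])
E
```

```text
rotor scene (array([ 0.5779, -0.1928]), array([-0.5704, -0.005 ,  0.5717, -0.0299]))
rotor side (array([ 0.5761, -0.1931]), array([-0.4207,  0.4206, -0.0624]))
rim scene (array([0.5285, 0.1434]), array([-0.0323, -0.3828,  0.0322,  0.3179]))
rim side (array([0.5266, 0.1431]), array([-0.7496, -0.5322,  0.7286,  0.168 ]))
flange side (array([0.5279, 0.1472]), array([ 0.2062, -0.2046,  0.0153]))
tip [0.5261 0.1412 0.08  ] [0.5275 0.1427 0.08  ]
rib scene [ 0.6029 -0.2295  0.033 ] [ 0.593  -0.2121  0.033 ]
rib side [ 0.6023 -0.2316  0.033 ] [ 0.5902 -0.2081  0.033 ]
key side [0.545  0.1525 0.065 ] [0.5457 0.1516 0.06  ]
body corners side z.105 [array([0.6431, 0.2356]), array([0.4421, 0.2613]), array([0.4113, 0.0572]), array([0.6244, 0.0352])]
hinge bar pts scene [array([0.3987, 0.0605]), array([0.426 , 0.2529])]
```

```bash
cat >> h.py <<'E'
def go(x,y,z,psi,tilt=None):
    "tool-frame shift/turn to a tool-down pose with tool x at world yaw psi"
    from cell import get_obs
    o=get_obs();A=R.from_rotvec(o["eef_rot"]);p=np.array(o["eef_pos"])
    B=R.from_matrix(np.c_[[np.cos(psi),np.sin(psi),0],[np.sin(psi),-np.cos(psi),0],[0,0,-1]])
    print("now",p.round(4),"psi",round(float(np.arctan2(*A.as_matrix()[[1,0],0])),3),"F",np.round(o["contact_force"],1),"w",round(float(o["gripper_width"]),4),"t",round(float(o["time_s"]),2))
    print("  turn",(A.inv()*B).as_rotvec().round(3),"transl",A.inv().apply(np.array([x,y,z])-p).round(4))
E
python3 - <<'E'
from h import *
S=cam("scene");D=cam("side");np.set_printoptions(precision=3,suppress=True)
print("saline",onz(S,264,303,.155)[:2],onz(D,209,222,.155)[:2],"carton",onz(S,211,282,.1)[:2],"teal",onz(S,222,245,.032)[:2],"vials",onz(S,337,202,.05)[:2],onz(S,353,211,.05)[:2],"green",onz(S,397,222,.03)[:2])
go(.577-.02,-.193,.2,.2)
E
```

```text
saline [ 0.742 -0.136] [ 0.745 -0.134] carton [ 0.727 -0.274] teal [ 0.603 -0.344] vials [ 0.376 -0.173] [ 0.382 -0.127] green [ 0.346 -0.029]
now [ 0.144 -0.557  0.231] psi 0.253 F [ 0.8 -0.2  0.8] w 0.0854 t 0.15
  turn [-0.001 -0.     0.053] transl [ 0.491 -0.249  0.031]
```

move_arm:
  moves:
    - {"translation":[0.055,-0.025,0.0],"turn":[0,0,0.05],"claw":-1}
    - {"translation":[0.11,-0.05,0.0],"turn":[0,0,0.05],"claw":-1}
    - {"translation":[0.165,-0.075,0.0],"turn":[0,0,0.05],"claw":-1}
    - {"translation":[0.22,-0.1,0.0],"turn":[0,0,0.05],"claw":-1}
    - {"translation":[0.275,-0.125,0.0],"turn":[0,0,0.05],"claw":-1}

```text
time_s: 0.78
eef_pos: [0.38, -0.3654, 0.2313]
eef_rot: [3.125, 0.318, 0.0]
contact_force: [0.3, -1.3, 0.1]
gripper_width: 0.0854
```

move_arm:
  moves:
    - {"translation":[0.05,-0.025,0.01],"turn":[0,0,0],"claw":-1}
    - {"translation":[0.1,-0.05,0.02],"turn":[0,0,0],"claw":-1}
    - {"translation":[0.15,-0.075,0.03],"turn":[0,0,0],"claw":-1}
    - {"translation":[0.2,-0.1,0.03],"turn":[0,0,0],"claw":-1}
    - {"translation":[0.252,-0.13,0.03],"turn":[0,0,0],"claw":-1}

```text
time_s: 1.4
eef_pos: [0.6006, -0.1875, 0.2009]
eef_rot: [-3.125, -0.318, 0.001]
contact_force: [0.1, -1.5, 0.4]
gripper_width: 0.0851
```

```bash
cat >> h.py <<'E'
def wrist(fn):
    from cell import get_obs,get_image
    o=get_obs();d=get_image("wrist");T=np.eye(4);T[:3,:3]=R.from_rotvec(o["eef_rot"]).as_matrix();T[:3,3]=o["eef_pos"]
    np.savez("wrist.npz",vertical_fov=d["vertical_fov"],cx=d["cx"],cy=d["cy"],cam_to_world=T@d["T_tool_cam"])
    cv2.imwrite(fn,d["pixels"][:,:,::-1])
E
python3 -c "
from h import *
go(.577,-.193,.1,.2);wrist('pics/w1.png');print(proj(cam('wrist'),[[.577,-.193,.032],[.577,-.193,.063],[.577+.05*np.cos(-1),-.193+.05*np.sin(-1),.033]]))"
```

```text
now [ 0.6006 -0.1875  0.2009] psi 0.203 F [ 0.1 -1.5  0.4] w 0.0851 t 1.4
  turn [-0.     0.     0.003] transl [-0.0242  0.0006  0.101 ]
[[324.29801882 242.99185392]
 [324.38529699 254.31227659]
 [375.54906881 224.49833308]]
```

View pics/w1.png

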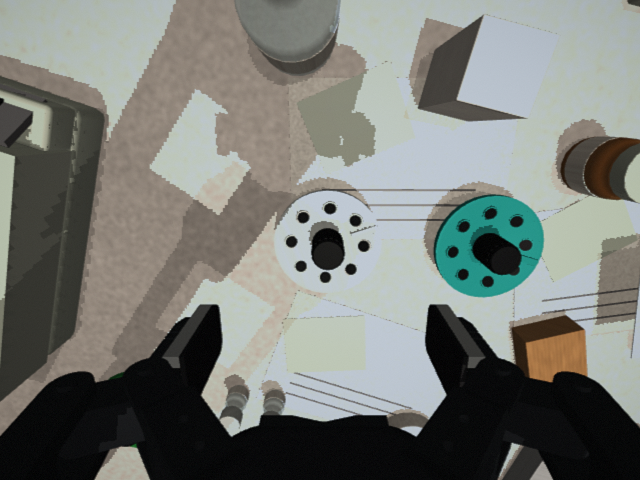

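The picture shows the silver rotor at (326,242) with its rib pointing to (376,225). That agrees with my estimate, about −1.0 rad. Next is descending to grasp.

move_arm:
  moves:
    - {"translation":[-0.012,0.001,0.04],"turn":[0,0,0],"claw":-1}
    - {"translation":[-0.024,0.0026,0.08],"turn":[0,0,0],"claw":-1}
    - {"translation":[-0.024,0.0026,0.12],"turn":[0,0,0],"claw":-1}
    - {"translation":[-0.024,0.0026,0.15],"turn":[0,0,0],"claw":-1}
    - {"translation":[-0.024,0.0026,0.15],"turn":[0,0,0],"claw":-0.6}
  force: 30

```text
time_s: 2.08
eef_pos: [0.5752, -0.1956, 0.0492]
eef_rot: [-3.123, -0.318, 0.006]
contact_force: [0.3, -0.4, -0.2]
gripper_width: 0.0694
```

```bash
python3 -c "
from h import *
go(.577,-.195,.038,.2)"
```

```text
now [ 0.5752 -0.1956  0.0492] psi 0.203 F [ 0.3 -0.4 -0.2] w 0.0694 t 2.08
  turn [-0.003  0.003  0.003] transl [ 0.0019 -0.0002  0.0112]
```

move_arm:
  moves:
    - {"translation":[0.0015,0,0.012],"turn":[0,0,0],"claw":-0.3}
    - {"translation":[0.0015,0,0.012],"turn":[0,0,0],"claw":0.5}
    - {"translation":[0.0015,0,0.012],"turn":[0,0,0],"claw":1}
    - {"translation":[0.0015,0,0.012],"turn":[0,0,0],"claw":1}
    - {"translation":[0.0015,0,0.012],"turn":[0,0,0],"claw":1}
  force: 40

```text
time_s: 2.7
eef_pos: [0.5783, -0.1959, 0.0401]
eef_rot: [3.125, 0.318, 0.002]
contact_force: [0.1, 2.7, 6.8]
gripper_width: 0.0267
```

```bash
python3 -c "
from h import *
go(.527,.143,.16,-1.2)"
```

```text
now [ 0.5783 -0.1959  0.0401] psi 0.203 F [0.1 2.7 6.8] w 0.0267 t 2.7
  turn [-0.000e+00 -1.000e-03  1.403e+00] transl [ 0.0182 -0.3422 -0.12  ]
```

move_arm:
  moves:
    - {"translation":[0,0,-0.05],"turn":[0,0,0],"claw":1}
    - {"translation":[0,0,-0.1],"turn":[0,0,0],"claw":1}
    - {"translation":[0,0,-0.15],"turn":[0,0,-0.1],"claw":1}
    - {"translation":[0.01,-0.05,-0.18],"turn":[0,0,-0.25],"claw":1}
    - {"translation":[0.015,-0.1,-0.18],"turn":[0,0,-0.4],"claw":1}

```text
time_s: 3.32
eef_pos: [0.573, -0.0943, 0.2218]
eef_rot: [2.996, 0.938, 0.005]
contact_force: [0.2, -0.3, -4.8]
gripper_width: 0.0264
```

```bash
python3 -c "
from h import *
go(.537,.08,.22,.203+1.2)"
```

```text
now [ 0.573  -0.0943  0.2218] psi 0.607 F [ 0.2 -0.3 -4.8] w 0.0264 t 3.33
  turn [ 0.004 -0.001 -0.796] transl [ 0.0697 -0.1637  0.0015]
```

move_arm:
  moves:
    - {"translation":[0.014,-0.033,0],"turn":[0,0,-0.16],"claw":1}
    - {"translation":[0.028,-0.066,0],"turn":[0,0,-0.32],"claw":1}
    - {"translation":[0.042,-0.1,0],"turn":[0,0,-0.48],"claw":1}
    - {"translation":[0.056,-0.13,0],"turn":[0,0,-0.64],"claw":1}
    - {"translation":[0.07,-0.164,0],"turn":[0,0,-0.8],"claw":1}

```text
time_s: 3.95
eef_pos: [0.5368, 0.0808, 0.2192]
eef_rot: [-2.395, -2.033, 0.0]
contact_force: [0.3, -0.5, -3.4]
gripper_width: 0.0267
```

```bash
python3 -c "
from h import *
from cell import get_image
go(.527,.143,.16,.203+1.2)
d=get_image('side');cv2.imwrite('pics/s1.png',d['pixels'][:,:,::-1])"
```

```text
now [0.5368 0.0808 0.2192] psi 1.408 F [ 0.3 -0.5 -3.4] w 0.0267 t 3.95
  turn [-0.     0.     0.005] transl [ 0.0598 -0.0197  0.0592]
```

View pics/s1.png

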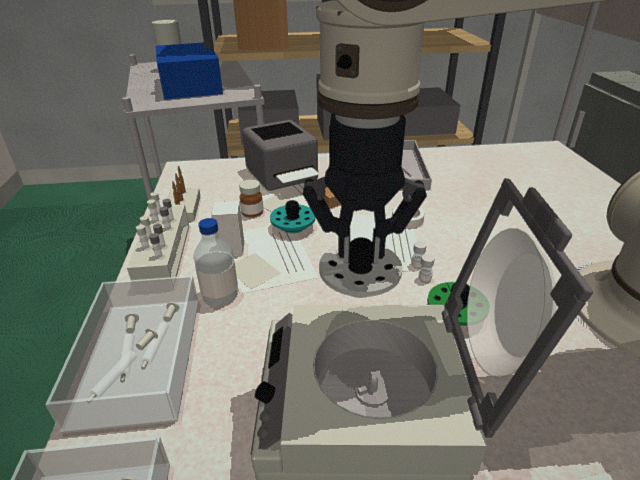

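move_arm:
  moves:
    - {"translation":[0.03,-0.01,0.0],"turn":[0,0,0],"claw":1}
    - {"translation":[0.06,-0.02,0.02],"turn":[0,0,0],"claw":1}
    - {"translation":[0.06,-0.02,0.04],"turn":[0,0,0],"claw":1}
    - {"translation":[0.06,-0.02,0.05],"turn":[0,0,0],"claw":1}
    - {"translation":[0.06,-0.02,0.05],"turn":[0,0,0],"claw":1}

```text
time_s: 4.62
eef_pos: [0.5273, 0.142, 0.169]
eef_rot: [-2.4, -2.026, 0.001]
contact_force: [-0.1, 0.2, -2.6]
gripper_width: 0.0264
```

Run:
```python
from h import *
from cell import get_image
go(.527,.143,.12,.203+1.2)
a=get_image('scene')['pixels'][:,:,::-1];b=get_image('side')['pixels'][:,:,::-1]
c=lambda im,x,y:cv2.convertScaleAbs(cv2.resize(im[y:y+150,x:x+100],(400,600),interpolation=cv2.INTER_CUBIC),alpha=1.4)
cv2.imwrite('pics/c2.png',np.hstack([c(a,400,180),c(b,325,245)]))
```

```text
now [0.5273 0.142  0.169 ] psi 1.402 F [-0.1  0.2 -2.6] w 0.0264 t 4.62
  turn [-0.001  0.    -0.001] transl [ 0.0009 -0.0004  0.049 ]
```

View pics/c2.png

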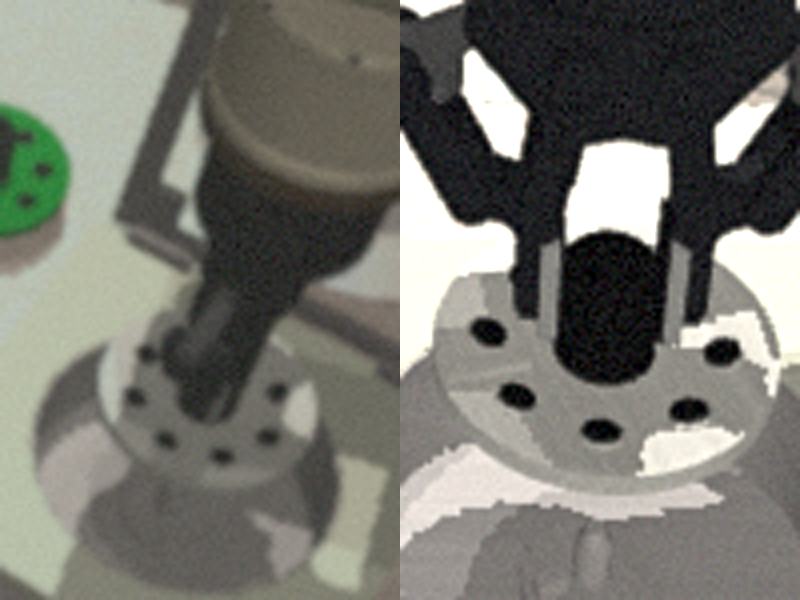

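Run:
```python
from h import *
from scipy.optimize import least_squares
S=cam("scene");D=cam("side");np.set_printoptions(precision=4,suppress=True)
t=np.linspace(0,2*np.pi,720);z=.169-.040+.032
def ext(c,xy):
    p=proj(c,np.c_[xy[0]+.05*np.cos(t),xy[1]+.05*np.sin(t),0*t+z]);return np.r_[p.min(0),p.max(0)][[0,2,3]]
for c,b in((S,[400+98/4,400+318/4,180+480/4]),(D,[325+34/4,325+380/4,245+480/4])):
    q=least_squares(lambda x:ext(c,x)-b,[.527,.142]);print(q.x,q.fun)
a=0.20-1.0+1.2
# rib seen in side at crop (445..535, 382)->
for u,v in((445,390),(530,372)):
    p=onz(D,325+(u-400)/4,245+v/4,z+.001);print("rib",p, np.arctan2(p[1]-.142,p[0]-.527))
```

```text
[0.5249 0.1407] [ 0.3756 -0.3724  0.0261]
[0.5275 0.1422] [-0.4622  0.453  -0.0859]
rib [0.5761 0.1557 0.162 ] 0.27285752173040606
rib [0.5513 0.1519 0.162 ] 0.386577378058742
```

The picture shows the disc hovering over the bowl, centred on the spindle to about 1 mm, with the lid clear of the gripper. I'm lowering it slowly.

move_arm:
  moves:
    - {"translation":[0.001,0.0006,0.02],"turn":[0,0,0],"claw":1}
    - {"translation":[0.001,0.0006,0.035],"turn":[0,0,0],"claw":1}
    - {"translation":[0.001,0.0006,0.046],"turn":[0,0,0],"claw":1}
    - {"translation":[0.001,0.0006,0.048],"turn":[0,0,0],"claw":1}
    - {"translation":[0.001,0.0006,0.05],"turn":[0,0,0],"claw":1}

```text
time_s: 5.35
eef_pos: [0.5285, 0.1433, 0.1197]
eef_rot: [2.4, 2.027, 0.001]
contact_force: [0.9, -0.1, -3.1]
gripper_width: 0.027
```

move_arm:
  moves:
    - {"translation":[0,0,0.001],"turn":[0,0,0],"claw":1}
    - {"translation":[0,0,0.002],"turn":[0,0,0],"claw":1}
    - {"translation":[0,0,0.003],"turn":[0,0,0],"claw":1}
    - {"translation":[0,0,0.004],"turn":[0,0,0],"claw":1}
    - {"translation":[0,0,0.004],"turn":[0,0,0],"claw":1}

```text
time_s: 5.98
eef_pos: [0.5282, 0.1433, 0.1153]
eef_rot: [-2.4, -2.027, 0.0]
contact_force: [-0.3, 1.2, -2.3]
gripper_width: 0.0265
```

move_arm:
  moves:
    - {"translation":[0,0,0.001],"turn":[0,0,0],"claw":1}
    - {"translation":[0,0,0.002],"turn":[0,0,0],"claw":1}
    - {"translation":[0,0,0.003],"turn":[0,0,0],"claw":1}
    - {"translation":[0,0,0.004],"turn":[0,0,0],"claw":1}
    - {"translation":[0,0,0.004],"turn":[0,0,0],"claw":1}

```text
time_s: 6.6
eef_pos: [0.528, 0.1433, 0.1111]
eef_rot: [-2.4, -2.027, 0.001]
contact_force: [-5.0, 1.4, -0.7]
gripper_width: 0.0264
```

move_arm:
  moves:
    - {"translation":[0,-0.0006,0.0],"turn":[0,0,0],"claw":1}
    - {"translation":[0,-0.0006,0.001],"turn":[0,0,0],"claw":1}
    - {"translation":[0,-0.0006,0.002],"turn":[0,0,0],"claw":1}
    - {"translation":[0,-0.0006,0.0025],"turn":[0,0,0],"claw":1}
    - {"translation":[0,-0.0006,0.0025],"turn":[0,0,0],"claw":1}

```text
time_s: 7.22
eef_pos: [0.5277, 0.1434, 0.1088]
eef_rot: [2.4, 2.027, 0.0]
contact_force: [-1.2, 0.3, -4.2]
gripper_width: 0.0264
```

Good: centred. Going down to where it should ride on the key (TCP about 0.105).

move_arm:
  moves:
    - {"translation":[0,-0.0002,0.001],"turn":[0,0,0],"claw":1}
    - {"translation":[0,-0.0002,0.0015],"turn":[0,0,0],"claw":1}
    - {"translation":[0,-0.0002,0.002],"turn":[0,0,0],"claw":1}
    - {"translation":[0,-0.0002,0.0025],"turn":[0,0,0],"claw":1}
    - {"translation":[0,-0.0002,0.003],"turn":[0,0,0],"claw":1}

```text
time_s: 7.85
eef_pos: [0.5275, 0.1434, 0.1058]
eef_rot: [-2.4, -2.027, -0.0]
contact_force: [-0.1, 0.1, -2.3]
gripper_width: 0.0266
```

move_arm:
  moves:
    - {"translation":[0,0,0.0005],"turn":[0,0,0],"claw":1}
    - {"translation":[0,0,0.001],"turn":[0,0,0],"claw":1}
    - {"translation":[0,0,0.001],"turn":[0,0,0],"claw":1}
    - {"translation":[0,0,0.001],"turn":[0,0,0],"claw":1}
    - {"translation":[0,0,0.001],"turn":[0,0,0],"claw":1}

```text
time_s: 8.48
eef_pos: [0.5275, 0.1434, 0.1049]
eef_rot: [-2.4, -2.027, -0.0]
contact_force: [-0.3, -0.1, -2.8]
gripper_width: 0.0266
```

move_arm:
  moves:
    - {"translation":[0,0,0.0005],"turn":[0,0,0],"claw":1}
    - {"translation":[0,0,0.001],"turn":[0,0,0],"claw":1}
    - {"translation":[0,0,0.0015],"turn":[0,0,0],"claw":1}
    - {"translation":[0,0,0.0015],"turn":[0,0,0],"claw":1}
    - {"translation":[0,0,0.0015],"turn":[0,0,0],"claw":1}

```text
time_s: 9.1
eef_pos: [0.5274, 0.1434, 0.1033]
eef_rot: [-2.4, -2.027, -0.0]
contact_force: [0.1, 1.2, -3.2]
gripper_width: 0.027
```

move_arm:
  moves:
    - {"translation":[0,0,0.0005],"turn":[0,0,0],"claw":1}
    - {"translation":[0,0,0.001],"turn":[0,0,0],"claw":1}
    - {"translation":[0,0,0.0015],"turn":[0,0,0],"claw":1}
    - {"translation":[0,0,0.0015],"turn":[0,0,0],"claw":1}
    - {"translation":[0,0,0.0015],"turn":[0,0,0],"claw":1}

```text
time_s: 9.72
eef_pos: [0.5274, 0.1434, 0.1018]
eef_rot: [-2.4, -2.027, -0.0]
contact_force: [0.0, 1.0, -3.3]
gripper_width: 0.0265
```

move_arm:
  moves:
    - {"translation":[0,0,0.0005],"turn":[0,0,0],"claw":1}
    - {"translation":[0,0,0.001],"turn":[0,0,0],"claw":1}
    - {"translation":[0,0,0.0015],"turn":[0,0,0],"claw":1}
    - {"translation":[0,0,0.002],"turn":[0,0,0],"claw":1}
    - {"translation":[0,0,0.002],"turn":[0,0,0],"claw":1}

```text
time_s: 10.35
eef_pos: [0.5274, 0.1434, 0.0998]
eef_rot: [-2.4, -2.027, 0.0]
contact_force: [-0.0, 1.6, -2.1]
gripper_width: 0.0265
```

```bash
python3 -c "
from h import *
from cell import get_obs
go(.527,.143,.12,.203+1.2);print(get_obs()['ft_torque'])"
```

```text
now [0.5274 0.1434 0.0998] psi 1.403 F [-0.   1.6 -2.1] w 0.0265 t 10.35
  turn [-0. -0. -0.] transl [-0.0005 -0.0003 -0.0202]
[0.31297454 0.03467416 0.03782718]
```

move_arm:
  moves:
    - {"translation":[0,0,0.0005],"turn":[0,0,0],"claw":1}
    - {"translation":[0,0,0.001],"turn":[0,0,0],"claw":1}
    - {"translation":[0,0,0.0013],"turn":[0,0,0],"claw":1}
    - {"translation":[0,0,0.0016],"turn":[0,0,0],"claw":1}
    - {"translation":[0,0,0.0016],"turn":[0,0,0],"claw":1}

```text
time_s: 10.98
eef_pos: [0.5274, 0.1434, 0.0982]
eef_rot: [-2.4, -2.027, -0.0]
contact_force: [-1.0, 2.6, -1.7]
gripper_width: 0.0264
```

move_arm:
  moves:
    - {"translation":[0,0,0.0003],"turn":[0,0,0],"claw":1}
    - {"translation":[0,0,0.0006],"turn":[0,0,0],"claw":1}
    - {"translation":[0,0,0.0006],"turn":[0,0,0],"claw":1}
    - {"translation":[0,0,0.0006],"turn":[0,0,0],"claw":1}
    - {"translation":[0,0,0.0006],"turn":[0,0,0],"claw":1}

```text
time_s: 11.6
eef_pos: [0.5275, 0.1436, 0.0981]
eef_rot: [-2.4, -2.027, -0.001]
contact_force: [-3.2, 3.9, 5.1]
gripper_width: 0.0267
```

Contact comes at TCP z 0.098, the home height. Riding on the key would have stopped it at 0.105. I'll do a small turn test before letting go.

move_arm:
  moves:
    - {"translation":[0,0,0],"turn":[0,0,-0.06],"claw":1}
    - {"translation":[0,0,0],"turn":[0,0,-0.12],"claw":1}
    - {"translation":[0,0,0],"turn":[0,0,-0.18],"claw":1}
    - {"translation":[0,0,0],"turn":[0,0,-0.22],"claw":1}
    - {"translation":[0,0,0],"turn":[0,0,-0.22],"claw":1}

```text
time_s: 12.22
eef_pos: [0.5274, 0.1434, 0.0981]
eef_rot: [2.162, 2.279, 0.0]
contact_force: [-3.7, 1.7, 6.0]
gripper_width: 0.0267
```

```bash
python3 -c "
from h import *
from cell import get_obs
go(.527,.143,.12,.203+1.2);print(get_obs()['ft_torque'])"
```

```text
now [0.5274 0.1434 0.0981] psi 1.624 F [-3.7  1.7  6. ] w 0.0267 t 12.22
  turn [ 0.    -0.     0.221] transl [-0.0004 -0.0004 -0.0219]
[0.27818514 0.70928227 0.0219451 ]
```

move_arm:
  moves:
    - {"translation":[0,0,0],"turn":[0,0,-0.04],"claw":1}
    - {"translation":[0,0,0],"turn":[0,0,-0.08],"claw":1}
    - {"translation":[0,0,0],"turn":[0,0,-0.12],"claw":1}
    - {"translation":[0,0,0],"turn":[0,0,-0.16],"claw":1}
    - {"translation":[0,0,0],"turn":[0,0,-0.16],"claw":1}

```text
time_s: 12.85
eef_pos: [0.5273, 0.1432, 0.0981]
eef_rot: [1.973, 2.444, -0.0]
contact_force: [-5.7, 0.2, 6.8]
gripper_width: 0.0267
```

```bash
python3 -c "
from h import *
from cell import get_obs
go(.527,.143,.12,.203+1.2);print(get_obs()['ft_torque'],get_obs()['effort'])"
```

```text
now [0.5273 0.1432 0.0981] psi 1.783 F [-5.7  0.2  6.8] w 0.0267 t 12.85
  turn [-0.    0.    0.38] transl [-0.0002 -0.0004 -0.0219]
[ 0.04126128  0.94672114 -0.1837736 ] [ -0.64542761 -65.56089878 -52.18603849  -0.2906354   -1.70740709
  -0.78661496]
```

move_arm:
  moves:
    - {"translation":[0,0,0],"turn":[0,0,-0.04],"claw":1}
    - {"translation":[0,0,0],"turn":[0,0,-0.08],"claw":1}
    - {"translation":[0,0,0],"turn":[0,0,-0.1],"claw":1}
    - {"translation":[0,0,0],"turn":[0,0,-0.1],"claw":1}
    - {"translation":[0,0,0],"turn":[0,0,-0.1],"claw":1}

```text
time_s: 13.48
eef_pos: [0.5272, 0.1433, 0.0981]
eef_rot: [-1.849, -2.539, 0.0]
contact_force: [-5.6, -0.1, 7.7]
gripper_width: 0.0266
```

```bash
python3 -c "
from h import *
from cell import get_obs
go(.527,.143,.12,.203+1.2);print(get_obs()['ft_torque'])"
```

```text
now [0.5272 0.1433 0.0981] psi 1.883 F [-5.6 -0.1  7.7] w 0.0266 t 13.47
  turn [-0.    0.    0.48] transl [-0.0002 -0.0003 -0.0219]
[ 0.05270249  1.05966084 -0.21908209]
```

move_arm:
  moves:
    - {"translation":[0,0,-0.0005],"turn":[0,0,0.04],"claw":1}
    - {"translation":[0,0,-0.0005],"turn":[0,0,0.06],"claw":0.3}
    - {"translation":[0,0,-0.0005],"turn":[0,0,0.06],"claw":-0.2}
    - {"translation":[0,0,-0.0005],"turn":[0,0,0.06],"claw":-0.2}
    - {"translation":[0,0,-0.0005],"turn":[0,0,0.06],"claw":-0.2}

```text
time_s: 14.1
eef_pos: [0.5275, 0.1434, 0.0981]
eef_rot: [-1.924, -2.483, -0.0]
contact_force: [-0.2, -0.3, -0.1]
gripper_width: 0.0509
```

move_arm:
  moves:
    - {"translation":[0,0,-0.02],"turn":[0,0,0],"claw":-0.2}
    - {"translation":[0,0,-0.05],"turn":[0,0,0],"claw":-0.2}
    - {"translation":[0,0,-0.1],"turn":[0,0,0],"claw":-0.2}
    - {"translation":[0,0,-0.15],"turn":[0,0,0],"claw":1}
    - {"translation":[0,0,-0.15],"turn":[0,0,0],"claw":1}

```text
time_s: 14.72
eef_pos: [0.5286, 0.1436, 0.252]
eef_rot: [1.922, 2.48, 0.007]
contact_force: [0.0, -0.6, -0.5]
gripper_width: 0.0155
```

Run:
```python
from h import *
from cell import get_image
go(.36,.09,.38,1.8)
D=cam("side");b=get_image('side')['pixels'][:,:,::-1].copy()
t=np.linspace(0,2*np.pi,200);big=cv2.resize(b[300:450,290:490],(800,600),interpolation=cv2.INTER_CUBIC)
for dz,c in((0,(0,0,255)),(.007,(255,0,0))):
    p=proj(D,np.c_[.527+.05*np.cos(t),.143+.05*np.sin(t),0*t+.09+dz]);p=((p-[290,300])*4).astype(np.int32)
    cv2.polylines(big,[p],True,c,1)
cv2.imwrite('pics/c3.png',big)
```

```text
now [0.5286 0.1436 0.252 ] psi 1.823 F [ 0.  -0.6 -0.5] w 0.0155 t 14.72
  turn [0.006 0.001 0.023] transl [-0.0099 -0.1758 -0.129 ]
```

View pics/c3.png

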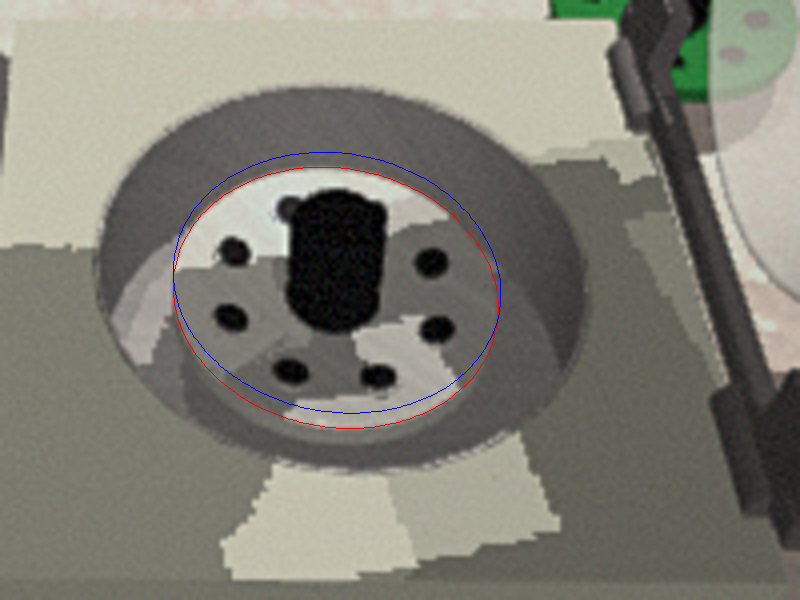

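The rotor sits on the red (home) outline rather than the blue one, which is 7 mm higher, and it is centred. Next I'll check my lid geometry with an overlay.

Run:
```python
from h import *
n=np.array([np.cos(-.145),np.sin(-.145),0]);y=np.array([-n[1],n[0],0]);z=np.array([0,0,1.])
C=np.array([.5275,.1432,0]);out=[]
for c,f,x0,y0 in(("scene","pics/scene0.png",400,140),("side","pics/side0.png",430,170)):
    im=cv2.imread(f);k=4 if c=="scene" else 2.5
    w=100 if c=="scene" else 160
    w=int(400/k);h=int(600/k);big=cv2.convertScaleAbs(cv2.resize(im[y0:y0+h,x0:x0+w],(400,600),interpolation=cv2.INTER_CUBIC),alpha=1.4)
    for hd,col in((.106,(0,0,255)),(.115,(255,0,0))):
        H=C-hd*n+.107*z;e=np.cos(1.7)*n+np.sin(1.7)*z
        P=[H-.1*y,H+.1*y,H+.1*y+.213*e,H+.045*y+.213*e,H+.045*y+.223*e,H-.045*y+.223*e,H-.045*y+.213*e,H-.1*y+.213*e]
        p=((proj(cam(c),np.array(P))-[x0,y0])*k).astype(np.int32);cv2.polylines(big,[p],True,col,1)
    out.append(big)
cv2.imwrite("pics/c4.png",np.hstack(out))
```

View pics/c4.png

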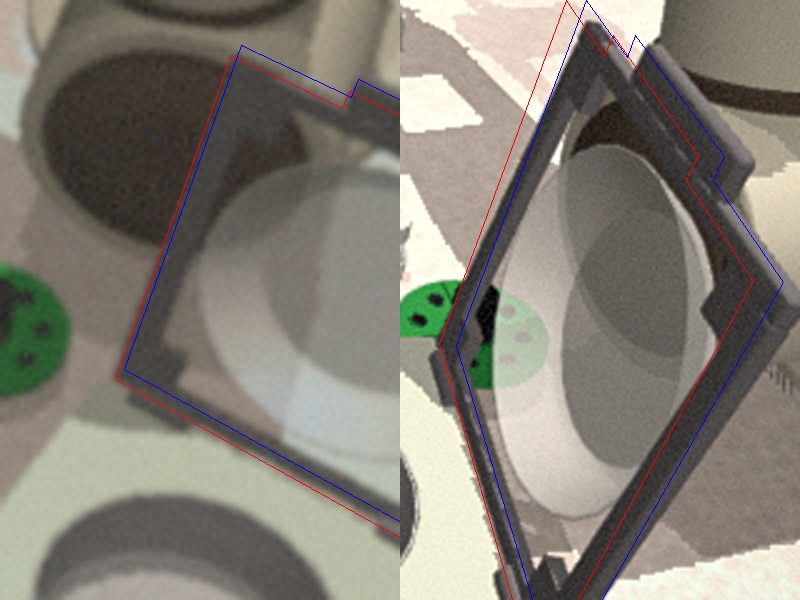

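move_arm:
  moves:
    - {"translation":[0,0,-0.05],"turn":[0,0,-0.18],"claw":1}
    - {"translation":[0,0,-0.1],"turn":[0,0,-0.36],"claw":1}
    - {"translation":[0,0,-0.15],"turn":[0,0,-0.54],"claw":1}
    - {"translation":[0,0,-0.15],"turn":[0,0,-0.72],"claw":1}
    - {"translation":[0,0,-0.15],"turn":[0,0,-0.9],"claw":1}

```text
time_s: 15.4
eef_pos: [0.5276, 0.1434, 0.3971]
eef_rot: [-0.644, -3.074, 0.0]
contact_force: [0.9, -0.0, -0.4]
gripper_width: 0.0001
```

```bash
python3 -c "
from h import *
go(.3296,.172,.40,2.997)"
```

```text
now [0.5276 0.1434 0.3971] psi 2.729 F [ 0.9 -0.  -0.4] w 0.0001 t 15.4
  turn [-0.    -0.001 -0.268] transl [ 0.1929 -0.0532 -0.0027]
```

move_arm:
  moves:
    - {"translation":[0.05,-0.014,0],"turn":[0,0,-0.1],"claw":1}
    - {"translation":[0.1,-0.028,0],"turn":[0,0,-0.2],"claw":1}
    - {"translation":[0.15,-0.042,0],"turn":[0,0,-0.268],"claw":1}
    - {"translation":[0.193,-0.053,0],"turn":[0,0,-0.268],"claw":1}
    - {"translation":[0.193,-0.053,0],"turn":[0,0,-0.268],"claw":1}

```text
time_s: 16.02
eef_pos: [0.3276, 0.1738, 0.3981]
eef_rot: [0.234, 3.132, 0.001]
contact_force: [0.4, -0.8, -0.0]
gripper_width: 0.0001
```

move_arm:
  moves:
    - {"translation":[0,0,0.03],"turn":[0,0,0],"claw":1}
    - {"translation":[0,0,0.06],"turn":[0,0,0],"claw":1}
    - {"translation":[0,0,0.085],"turn":[0,0,0],"claw":1}
    - {"translation":[0,0,0.09],"turn":[0,0,0],"claw":1}
    - {"translation":[0,0,0.09],"turn":[0,0,0],"claw":1}

```text
time_s: 16.65
eef_pos: [0.3299, 0.1734, 0.3082]
eef_rot: [-0.237, -3.132, 0.0]
contact_force: [-0.2, -0.2, 0.8]
gripper_width: 0.0001
```

```bash
python3 -c "
from h import *
from cell import get_image
go(.3296,.172,.303,2.997)
cv2.imwrite('pics/s2.png',get_image('side')['pixels'][:,:,::-1])"
```

```text
now [0.3299 0.1734 0.3082] psi 2.991 F [-0.2 -0.2  0.8] w 0.0001 t 16.65
  turn [-0.    -0.    -0.006] transl [ 0.0001 -0.0014  0.0052]
```

View pics/s2.png

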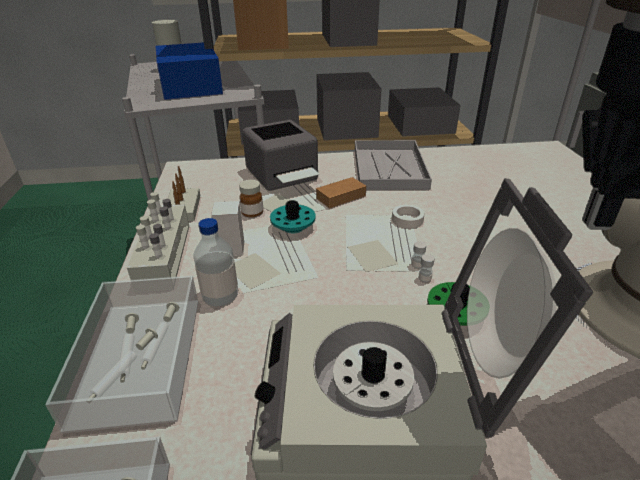

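```bash
python3 -c "
import numpy as np
for th in np.arange(1.75,-.01,-.07):
    d=.011*np.sin(th)+.002;s=.206+.006*(1-th/1.75)
    print(round(th,2),round(-.110+s*np.cos(th)-d*np.sin(th)+.2,3),round(.107+s*np.sin(th)+d*np.cos(th)-.308,3))"
```

```text
1.75 0.041 -0.001
1.68 0.055 0.003
1.61 0.069 0.005
1.54 0.083 0.006
1.47 0.098 0.006
1.4 0.113 0.005
1.33 0.127 0.003
1.26 0.142 0.001
1.19 0.156 -0.003
1.12 0.17 -0.008
1.05 0.184 -0.014
0.98 0.197 -0.022
0.91 0.21 -0.03
0.84 0.222 -0.038
0.77 0.234 -0.048
0.7 0.244 -0.059
0.63 0.255 -0.071
0.56 0.264 -0.083
0.49 0.272 -0.096
0.42 0.28 -0.109
0.35 0.286 -0.123
0.28 0.291 -0.138
0.21 0.296 -0.153
0.14 0.299 -0.168
0.07 0.301 -0.183
-0.0 0.302 -0.199
```

move_arm:
  moves:
    - {"translation":[-0.02,0,0.003],"turn":[0,0,0],"claw":1}
    - {"translation":[-0.041,0,0.003],"turn":[0,0,0],"claw":1}
    - {"translation":[-0.055,0,0.0],"turn":[0,0,0],"claw":1}
    - {"translation":[-0.069,0,-0.003],"turn":[0,0,0],"claw":1}
    - {"translation":[-0.083,0,-0.004],"turn":[0,0,0],"claw":1}

```text
time_s: 17.32
eef_pos: [0.4126, 0.1609, 0.3125]
eef_rot: [0.237, 3.132, 0.0]
contact_force: [-1.0, 1.6, -0.1]
gripper_width: -0.0005
```

move_arm:
  moves:
    - {"translation":[-0.015,0,-0.001],"turn":[0,0,0],"claw":1}
    - {"translation":[-0.03,0,0.0],"turn":[0,0,0],"claw":1}
    - {"translation":[-0.044,0,0.002],"turn":[0,0,0],"claw":1}
    - {"translation":[-0.059,0,0.004],"turn":[0,0,0],"claw":1}
    - {"translation":[-0.073,0,0.008],"turn":[0,0,0],"claw":1}

```text
time_s: 17.95
eef_pos: [0.4848, 0.1499, 0.3039]
eef_rot: [0.237, 3.133, 0.0]
contact_force: [-0.4, 0.6, -0.1]
gripper_width: -0.0002
```

```bash
python3 -c "
from h import *
from cell import get_image
go(.3296,.172,.303,2.997)
cv2.imwrite('pics/s3.png',get_image('side')['pixels'][:,:,::-1])"
```

```text
now [0.4848 0.1499 0.3039] psi 2.991 F [-0.4  0.6 -0.1] w -0.0002 t 17.95
  turn [ 0.     0.    -0.006] transl [ 0.1568 -0.0014  0.0009]
```

View pics/s3.png

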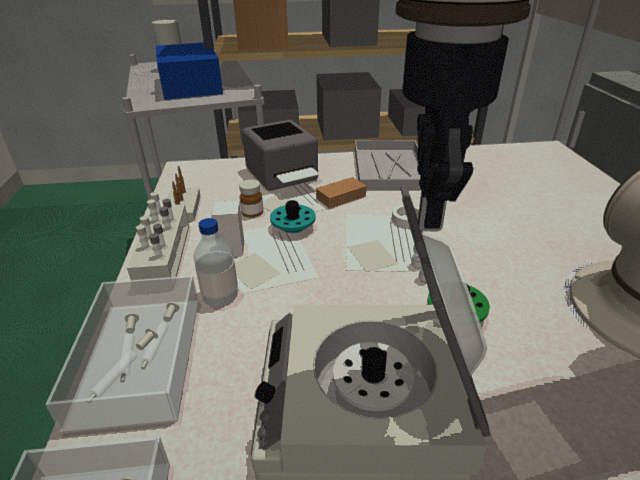

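The lid is following the fingers, now at about 1.2 rad. I'll carry on round the arc.

move_arm:
  moves:
    - {"translation":[-0.014,0,0.004],"turn":[0,0,0],"claw":1}
    - {"translation":[-0.028,0,0.01],"turn":[0,0,0],"claw":1}
    - {"translation":[-0.041,0,0.018],"turn":[0,0,0],"claw":1}
    - {"translation":[-0.054,0,0.026],"turn":[0,0,0],"claw":1}
    - {"translation":[-0.066,0,0.034],"turn":[0,0,0],"claw":1}

```text
time_s: 18.62
eef_pos: [0.5498, 0.1399, 0.2693]
eef_rot: [-0.237, -3.132, 0.0]
contact_force: [-0.8, 0.8, 0.1]
gripper_width: -0.0002
```

move_arm:
  moves:
    - {"translation":[-0.012,0,0.01],"turn":[0,0,0],"claw":1}
    - {"translation":[-0.022,0,0.021],"turn":[0,0,0],"claw":1}
    - {"translation":[-0.033,0,0.033],"turn":[0,0,0],"claw":1}
    - {"translation":[-0.042,0,0.045],"turn":[0,0,0],"claw":1}
    - {"translation":[-0.05,0,0.058],"turn":[0,0,0],"claw":1}

```text
time_s: 19.25
eef_pos: [0.599, 0.1325, 0.2112]
eef_rot: [-0.237, -3.133, -0.0]
contact_force: [-0.0, 0.3, 0.0]
gripper_width: -0.0002
```

```bash
python3 -c "
from h import *
from cell import get_image
go(.527+.099*.9895,.143-.0143,.125,2.997)
cv2.imwrite('pics/s4.png',get_image('side')['pixels'][150:,200:520,::-1])"
```

```text
now [0.599  0.1325 0.2112] psi 2.991 F [-0.   0.3  0. ] w -0.0002 t 19.25
  turn [ 0.    -0.    -0.006] transl [-0.0262  0.0001  0.0862]
```

View pics/s4.png

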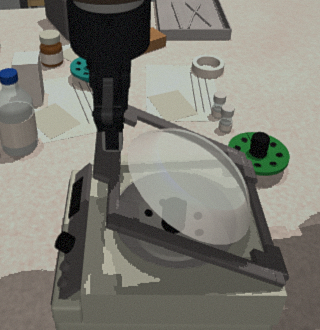

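move_arm:
  moves:
    - {"translation":[-0.007,0,0.013],"turn":[0,0,0],"claw":1}
    - {"translation":[-0.012,0,0.027],"turn":[0,0,0],"claw":1}
    - {"translation":[-0.017,0,0.042],"turn":[0,0,0],"claw":1}
    - {"translation":[-0.021,0,0.057],"turn":[0,0,0],"claw":1}
    - {"translation":[-0.024,0,0.072],"turn":[0,0,0],"claw":1}

```text
time_s: 19.92
eef_pos: [0.6224, 0.129, 0.139]
eef_rot: [-0.237, -3.132, -0.0]
contact_force: [0.2, -0.1, 0.2]
gripper_width: -0.0001
```

move_arm:
  moves:
    - {"translation":[-0.001,0,0.006],"turn":[0,0,0],"claw":1}
    - {"translation":[-0.002,0,0.012],"turn":[0,0,0],"claw":1}
    - {"translation":[-0.002,0,0.016],"turn":[0,0,0],"claw":1}
    - {"translation":[-0.002,0,0.019],"turn":[0,0,0],"claw":1}
    - {"translation":[-0.002,0,0.019],"turn":[0,0,0],"claw":1}

```text
time_s: 20.55
eef_pos: [0.6242, 0.1287, 0.1211]
eef_rot: [0.237, 3.133, 0.0]
contact_force: [-0.4, 0.3, -0.4]
gripper_width: -0.0002
```

move_arm:
  moves:
    - {"translation":[0,0,0.002],"turn":[0,0,0],"claw":1}
    - {"translation":[0,0,0.004],"turn":[0,0,0],"claw":1}
    - {"translation":[0,0,0.005],"turn":[0,0,0],"claw":1}
    - {"translation":[0,0,0.006],"turn":[0,0,0],"claw":1}
    - {"translation":[0,0,0.006],"turn":[0,0,0],"claw":1}

```text
time_s: 21.18
eef_pos: [0.6242, 0.1287, 0.1151]
eef_rot: [-0.237, -3.133, -0.0]
contact_force: [0.9, 0.6, 0.8]
gripper_width: -0.0001
```

```bash
python3 -c "
from h import *
from cell import get_image
go(.6242,.1287,.11,2.997)
cv2.imwrite('pics/s5.png',cv2.resize(get_image('side')['pixels'][230:,200:520,::-1],None,fx=2,fy=2))"
```

```text
now [0.6242 0.1287 0.1151] psi 2.991 F [0.9 0.6 0.8] w -0.0001 t 21.18
  turn [ 0.    -0.    -0.006] transl [-0.     -0.      0.0051]
```

View pics/s5.png

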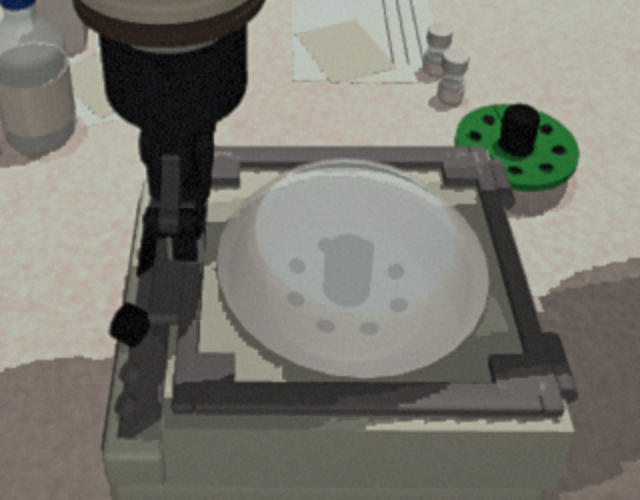

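Lid is nearly down with the fingers on the frame. I'll press gently until the stop is felt.

move_arm:
  moves:
    - {"translation":[0,0,0.001],"turn":[0,0,0],"claw":1}
    - {"translation":[0,0,0.002],"turn":[0,0,0],"claw":1}
    - {"translation":[0,0,0.003],"turn":[0,0,0],"claw":1}
    - {"translation":[0,0,0.003],"turn":[0,0,0],"claw":1}
    - {"translation":[0,0,0.003],"turn":[0,0,0],"claw":1}

```text
time_s: 21.85
eef_pos: [0.6244, 0.1288, 0.1146]
eef_rot: [0.236, 3.131, 0.0]
contact_force: [-12.2, -1.0, 26.3]
gripper_width: 0.0
```

The stop is felt at z 0.1146 with 26 N. Retreating.

move_arm:
  moves:
    - {"translation":[0,0,-0.003],"turn":[0,0,0],"claw":1}
    - {"translation":[0,0,-0.02],"turn":[0,0,0],"claw":1}
    - {"translation":[0,0,-0.06],"turn":[0,0,0],"claw":1}
    - {"translation":[0,0,-0.11],"turn":[0,0,0],"claw":1}
    - {"translation":[0,0,-0.15],"turn":[0,0,0],"claw":1}

```text
time_s: 22.48
eef_pos: [0.6242, 0.1287, 0.2652]
eef_rot: [0.236, 3.131, 0.001]
contact_force: [0.2, -0.1, -0.6]
gripper_width: 0.0003
```

```bash
python3 -c "
from h import *
from cell import get_image
go(.6242,.1287,.11,2.997)
cv2.imwrite('pics/s6.png',get_image('side')['pixels'][:,:,::-1])"
```

```text
now [0.6242 0.1287 0.2652] psi 2.991 F [ 0.2 -0.1 -0.6] w 0.0003 t 22.48
  turn [ 0.001  0.002 -0.006] transl [ 2.000e-04 -1.000e-04  1.552e-01]
```

View pics/s6.png

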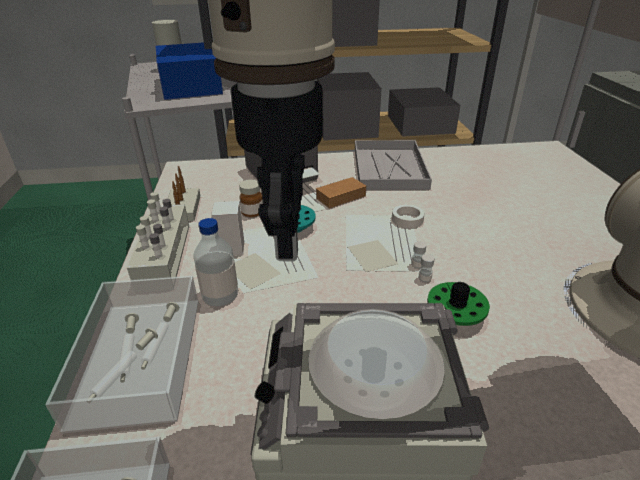

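The lid lies flat and shut, the rotor shows through the dome, and the arm and all the other objects are clear. Handing in.

```bash
python3 -c "
from cell import *
print(sign_off())"
```

```text
the job is handed in; nothing more can be done
None
```

The rotor is fitted fully home on the drive and let go, the lid is swung shut, and the job is handed in at 22.5 s of the 64 s allowed. No verdict is reported.

- **Fit:** The notch dropped over the key on the first lowering, so no search by turning was needed. Contact came at TCP z 0.098, the home height; riding on the key would have stopped it at 0.105. The overlay picture after release matched the home outline and showed the rotor centred. The axial force stayed under about 10 N.
- **Turn test:** Before letting go I turned the rotor by about 0.48 rad. It met only about 0.2 N m, less than the drive's 0.35 N m, so this test was not conclusive. I relied on the height and the overlay instead.
- **Lid:** I pushed it round from behind and pressed it onto its stop, where it reached about 26 N. The final picture shows it flat with the rotor under the dome. The arm is clear, and nothing else in view looks moved; I checked that by eye only.

I viewed 12 pictures, two over the budget.

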